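Clip a thermometer on the chill tub and hold its lid open

ROBOT

A 6-joint arm with a two-finger parallel gripper is mounted at the origin on the work surface. World frame = base frame: x ahead of the robot, y to its left, z up, the work surface at z = 0. Lengths are in m, angles in rad, forces in N, time in s.
With the tool pointing down it reaches from about 0.25 to 0.725 m from the base axis. Payload 4 kg.
Tool frame: the origin (TCP) lies at the very end of the fingers, on their centre line; the grasp point (between the pads) lies 19 mm behind it; y points along the fingers, z is the direction in which the jaws open and shut, and the axes are right-handed (so a half turn about y gives the same grasp; the last joint's range is limited). The gripper opens to 85 mm and grips with 20 to 120 N. Pads are 22 mm wide; open, the fingers measure 114 mm over their backs; the gripper's body (76 mm by 85 mm) begins 54 mm behind the grasp point. The pads swing forward as they close: fully open they stand 13 mm farther back than shut.
Start: joints at [1.317, 0.241, 0.005, 1.335, 0, 1.571], TCP at [0.126, 0.484, 0.231] pointing down, gripper open.
Joint ranges: [-2.72, 2.72], [-1.05, 1.87], [-1.09, 1.28], [-1.99, 2.15], [-1.42, 1.44], [-3.14, 3.14]. Speed limits (rad/s): [2.79, 2.79, 3.14, 3.14, 3.14, 3.14].

INTERFACE

Orientations are given as a unit quaternion [x, y, z, w].
In Python, from workcell import bot gives the robot as it stands. The module is installed in compiled form; this text tells all that it offers.
- The arm moves only by the tool move_arm, never from a script. Its argument "increments" is a list of rows, each an object with "grip": the closure, from 0 (fully open) to 1 (shut); "linear": the shift along the tool's x, y, z scaled (see below), a list of three; "twist": the turn about the tool's y scaled (see below). A call has exactly 5 rows; each row shifts and turns the pose as measured when the row begins, along the tool's axes as they then stand; what a row does not reach is not made up. The controller multiplies each number of a shift by 0.2 m and each number of a turn by 2 rad. A row lasts 1/10 s, in which the tool goes at most 50 mm and 8.59 degrees, less where a joint would pass 70% of its speed; a pose out of reach is approached as far as the arm can. A call with a number of a shift or a turn outside -1 to 1 is refused whole. A call with a gripper value outside its range is refused whole. The fingers move at their own pace and stop on an object; the grip force is fixed at half the most. Time passes only in rows, so rows that do not move let the fingers close, or fill a call up. It gives the time, the measured TCP pose, the force and the opening at its end, in the units of the state.
- bot.get_obs(): the state, without advancing time (a new reading comes with each control period).
- bot.camera(name): name is "scene" or "top" or "wrist"; returns (picture, depth): 384x512x3 uint8, blue, green, red; 384x512 float32, m along the optical axis (not along the pixel's ray), 0 where there is no reading.
- bot.camera_params(name): a dict with "camera_matrix" (3x3 intrinsics, pixels), "dist" ([k1, k2, p1, p2, k3] as OpenCV has them; the pictures are not rectified), "rvec" (rotation vector, rad) and "tvec" (3), from world to camera coordinates, as OpenCV has them; the wrist camera has in their place "T_tool_cam" (4x4, takes a point from camera to tool coordinates, whose origin is the TCP and whose axes are the tool frame's). Camera axes: x right, y down, z forward; pixel columns grow to the right and rows downward; lengths in m; the calibration is good to about 2 mm. A picture is of the moment at which its call begins: read the wrist's pose just before it. camera_params takes no time and is no camera call.
- bot.job_done(): hands the job in, once; it reports no verdict.
The state is a dict: "clock": time; "joint_pos": joint angles; "joint_vel": joint speeds; "tau": joint torques, N m; "eef_pos": TCP position; "tool_rot": TCP orientation; "ft_force": force on the tool from outside, world axes, zero at the start; "ft_torque": the same for the moment, N m; "grip_width": finger opening in m.
Only numpy, scipy, OpenCV 4.12 (cv2) and the standard library are available. Lean on these libraries where they do the work, as an engineer would, in place of code of your own. Each camera call takes 0.05 s, during which the arm holds its last target. There are 200 camera calls.

TASK

Squeeze the clip-on dial thermometer by its paddles and let it spring shut on the white tub's front rim (the wall nearest the robot), well down on the wall, so that it stays clamped there upright. Then lift the tub's lid by its handle and finish still holding it steady, open at 50 degrees: it falls shut if let go, and nothing else may prop it. Leave the other things on the table alone.

Things in the scene. Friction and masses are not known exactly. Their poses are not given: they have to be found in the camera images.
- tub: White plastic tub fixed to the table, 270 (x) x 240 (y) x 100 mm high, walls 6 mm. Origin: centre of its underside; z up, -x towards the robot (front). The front wall's middle plane is 132 mm to -x. Behind that wall 74 mm are open on top, with a 29 mm high freezer block on the floor (18 mm clear of the wall); then comes a cross wall, and the lid covers the rest.
- rim (a point): Middle of the top edge of the tub's front wall, 100 mm above the table, at the middle of the 6 mm wall thickness. The rim runs along the tub's y axis, 120 mm to either side of this point; the clip may go anywhere along it except on the outer 15 mm at the corners, with 10 mm or more of the wall between its jaws.
- lid (a joint): Lid angle, rad: 0 closed (level), growing as the edge nearer the robot swings up and away from it; 50 degrees is 0.873; stop at 1.9. No spring, hardly any friction: its weight (0.3 to 0.6 kg, varying) shuts it. Plain metal plate, 185 x 232 x 5 mm, hinged along the tub's far wall.
- lid_hinge (a point): Point on the lid's hinge axis at the middle of its far edge, 101 mm above the table and 132 mm to +x of the tub's origin. The axis runs along the tub's y; positive angle turns about +y.
- lid_handle (a point): Centre of the lid's handle: black barrel, 28 mm across, 44 mm long along the tub's y, on a 12 mm thick post. Closed: 160 mm to -x of the hinge, 46 mm above it (147 mm above the table), underside 27 mm clear of the plate. Pinch it on its two flat ends (fingers closing along the tub's y; it can then turn between them) or across.
- clip: Sprung grey clip with a dial, loose, 0.08 kg, standing on its jaws, paddles up. Origin: on the table midway between the shut jaw tips; z up, y along its width and pivot, x across the jaws (squeeze direction). The frame belongs to the -x half. Jaws 30 mm wide, 12 mm thick each, 35 mm long. The dial (36 mm across, 10 mm thick) sits at y +36, z +46 mm on the -x half.
- clip_jaw (a point): Midway between the shut jaws, 8 mm above the tips, fixed to the -x half (moves some 8 mm aside when fully squeezed). Jaw tips: 2 mm apart when shut, 21 mm when fully squeezed; on the 6 mm wall they press with about 6 N. The wall can enter about 32 mm before it meets the pivot.
- clip_top (a point): Midway between the two paddle bars when shut, 78 mm above the clip's origin, fixed to the -x half. The bars lie along the clip's y, 8 mm thick, 30 mm long, 20 mm to either side of here: 48 mm overall when shut, 27 mm at the stop, where the jaw tips are 81 mm below the bars' centres. Squeezing the bars together opens the jaws: 4 N to begin, 8 N at the stop.
- clip_lever (a joint): Opening of the clip, rad: 0 shut, 0.5 fully squeezed (each half has then turned 0.25); about 0.1 when clamped on the tub's wall. The pivot lies 38 mm above the clip's origin.
- sauce_bottle: Bystander: amber bottle, 60 mm wide, 200 mm tall; origin at its underside.
- oil_bottle: Bystander: clear bottle, 72 mm wide, 210 mm tall; origin at its underside.
- shaker: Bystander: small glass shaker with metal cap, 42 mm wide, 75 mm tall; origin at its underside.
- bowl: Bystander: steel bowl, 130 mm wide, 50 mm tall; origin at its underside.
- mug: Bystander: white mug, 76 mm wide, 85 mm tall; origin at its underside.
- spoon: Bystander: spoon lying on the table, 200 mm long along its own x; origin at its underside.
- jar: Bystander: glass jar with white cap, 68 mm wide, 100 mm tall; origin at its underside.
There are look-alikes about, which are no part of the job. What is shaped like the clip but pink is not meant.

How it is judged:
By the outcome, as a careful person would: the job done as asked, in the order asked, and still so for the second after the job is handed in, while the arm keeps its last pose, push and grip.
It also fails if it takes over 53 s, if anything falls off the work surface, if the arm or the gripper's body presses on something with over 40 N, if the wrist force passes 120 N, or if a joint passes its speed limit or range.

## Working session

There is one attempt and no reset: what is moved stays moved. The work goes in short steps, Python scripts to look and compute and a tool call to move; the robot and the scene stay as the last step left them, time stands still between calls to the robot, and variables do not carry over. Pictures are saved under pics/ and viewed, about 8 in all and at most 12, crops included, and the job is handed in when it is done.

Besides the shell and the picture viewer there is one more tool, called after "Request:" as a command line: name --argument value ..., lists and objects as JSON in quotes. move_arm: Moves the arm, as the interface text tells. Its arguments: {"type":"object","properties":{"increments":{"type":"array"}},"required":["increments"]}

```bash
mkdir -p pics; python3 - <<'E'
from workcell import bot
import cv2,numpy as np,pickle
o=bot.get_obs()
for k in('clock','eef_pos','tool_rot','grip_width','ft_force'):print(k,o[k])
d={}
for n in('scene','top'):
    p,z=bot.camera(n);c=bot.camera_params(n);d[n]=(p,z,c);print(n,c)
    cv2.imwrite(f'pics/{n}0.png',p)
print(bot.camera_params('wrist'))
pickle.dump(d,open('d0.pkl','wb'))
E
```

```text
clock 0.0
eef_pos [0.1253752  0.48334604 0.23040852]
tool_rot [ 0.702169   -0.08959667  0.08940189 -0.70066999]
grip_width 0.08545169656258508
ft_force [ 0.41705862 -0.47580803 -0.66624409]
scene {'camera_matrix': array([[396.97840803,   0.        , 258.08251432],
       [  0.        , 396.97840803, 190.97730094],
       [  0.        ,   0.        ,   1.        ]]), 'dist': array([-0.00934317,  0.        ,  0.        ,  0.        ,  0.        ]), 'rvec': array([ 0.81429837,  2.68722203, -0.91396394]), 'tvec': array([ 0.44257093, -0.13039176,  1.43471316])}
top {'camera_matrix': array([[422.31278681,   0.        , 255.13637174],
       [  0.        , 422.31278681, 191.68158073],
       [  0.        ,   0.        ,   1.        ]]), 'dist': array([-0.15831746,  0.        ,  0.        ,  0.        ,  0.        ]), 'rvec': array([ 2.21308758, -2.17096473,  0.07194602]), 'tvec': array([-0.03691776,  0.53055899,  1.55469134])}
{'camera_matrix': array([[271.75528781,   0.        , 255.91566374],
       [  0.        , 271.75528781, 186.61193244],
       [  0.        ,   0.        ,   1.        ]]), 'dist': array([-0.012632,  0.      ,  0.      ,  0.      ,  0.      ]), 'T_tool_cam': array([[ 3.75718684e-05,  9.44200295e-01,  3.29371828e-01,
        -8.56636549e-02],
       [ 4.95410084e-04, -3.29371805e-01,  9.44200174e-01,
        -1.42895009e-01],
       [ 9.99999877e-01,  1.27698760e-04, -4.80141462e-04,
        -5.00860922e-04],
       [ 0.00000000e+00,  0.00000000e+00,  0.00000000e+00,
         1.00000000e+00]])}
```

View pics/scene0.png

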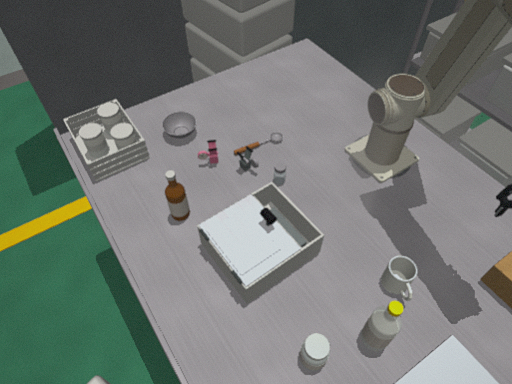

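View pics/top0.png

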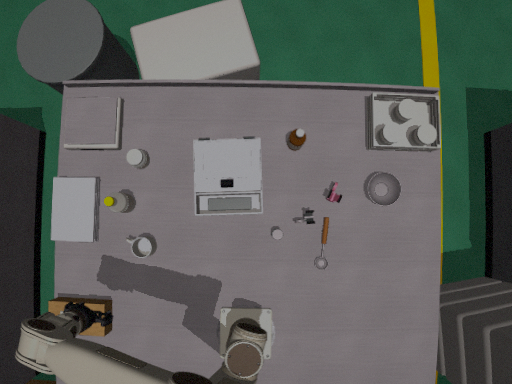

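Scene: tub at about (260,235) and grey clip at (247,158), pink look-alike at (210,150). Top: tub (228,180), handle (227,183), clip (308,215), shaker (278,234), spoon (324,240).

```bash
cat > h.py <<'E'
import cv2,numpy as np,pickle
from scipy.spatial.transform import Rotation as R
def ext(c,o=None):
    "camera->world R,t"
    if 'T_tool_cam' in c:
        T=np.eye(4);T[:3,:3]=R.from_quat(o['tool_rot']).as_matrix();T[:3,3]=o['eef_pos'];T=T@c['T_tool_cam'];return T[:3,:3],T[:3,3]
    M=cv2.Rodrigues(c['rvec'])[0];return M.T,-M.T@c['tvec']
def cloud(z,c,o=None):
    h,w=z.shape;uv=np.stack(np.meshgrid(np.arange(w),np.arange(h)),-1).reshape(-1,1,2).astype(np.float32)
    n=cv2.undistortPoints(uv,c['camera_matrix'],c['dist'])[:,0]
    M,t=ext(c,o);zz=z.reshape(-1,1)
    P=np.c_[n*zz,zz]@M.T+t;P[zz[:,0]==0]=np.nan
    return P.reshape(h,w,3)
def ray(px,c,zp,o=None):
    n=cv2.undistortPoints(np.float32(px).reshape(-1,1,2),c['camera_matrix'],c['dist'])[:,0]
    M,t=ext(c,o);d=np.c_[n,np.ones(len(n))]@M.T
    return t+d*((zp-t[2])/d[:,2])[:,None]
E
python3 - <<'E'
from h import *
d=pickle.load(open('d0.pkl','rb'))
p,z,c=d['top'];P=cloud(z,c)
s=p[170:260,265:355];a=cv2.resize(s,None,fx=6,fy=6,interpolation=cv2.INTER_CUBIC)[:540]
p2,z2,c2=d['scene'];b=cv2.resize(p2[130:190,225:285],(540,540),interpolation=cv2.INTER_CUBIC)
cv2.imwrite('pics/crop1.png',cv2.resize(np.hstack([a,b]),(800,400)))
# clip cloud
for n in('top','scene'):
    p,z,c=d[n];Q=cloud(z,c)
    print(n,'table z',np.nanmedian(Q[...,2]))
    if n=='top': m0=(slice(195,235),slice(290,320))
    else: m0=(slice(140,175),slice(235,262))
    q=Q[m0].reshape(-1,3);col=p[m0].reshape(-1,3)
    k=(q[:,2]>.03)&(q[:,2]<.12)
    for pt,cc in list(zip(q[k],col[k]))[::3]:print(pt.round(3),cc)
# tub: top rim mask at z .09-.11
P=cloud(d['top'][1],d['top'][2])
k=(np.abs(P[...,2]-.1)<.012);k[:, :185]=0;k[:,270:]=0;k[:130]=0;k[225:]=0
pts=P[k][:,:2].astype(np.float32);print(len(pts),cv2.minAreaRect(pts))
k=(P[...,2]>.135)&(P[...,2]<.17);k[:, :185]=0;k[:,270:]=0;k[150:200];k[:150]=0;k[225:]=0
print('handle',P[k].mean(0),P[k].min(0),P[k].max(0),k.sum())
E
```

```text
top table z -0.0017948094181166052
[ 0.465 -0.213  0.079] [51 54 56]
[ 0.465 -0.224  0.081] [59 57 63]
[ 0.462 -0.21   0.078] [27 23 29]
[ 0.462 -0.22   0.083] [24 18 28]
[ 0.462 -0.231  0.083] [28 24 27]
[ 0.458 -0.213  0.079] [32 32 33]
[ 0.459 -0.226  0.064] [31 35 30]
[ 0.455 -0.212  0.031] [61 61 61]
[ 0.455 -0.219  0.064] [50 52 50]
[ 0.455 -0.229  0.067] [54 55 55]
[ 0.451 -0.217  0.051] [57 56 56]
[ 0.452 -0.228  0.052] [55 54 55]
[ 0.448 -0.217  0.048] [59 57 57]
[ 0.448 -0.229  0.043] [65 68 65]
[ 0.444 -0.211  0.043] [ 99  99 102]
[ 0.444 -0.221  0.047] [106 101 108]
[ 0.444 -0.233  0.042] [131 127 133]
[ 0.44  -0.214  0.047] [141 139 143]
[ 0.441 -0.226  0.037] [122 120 125]
[ 0.441 -0.236  0.044] [117 113 119]
[ 0.437 -0.218  0.043] [80 79 78]
[ 0.437 -0.229  0.046] [60 62 63]
[ 0.433 -0.196  0.04 ] [85 83 89]
[ 0.433 -0.206  0.052] [102 101 103]
[ 0.433 -0.217  0.054] [47 46 47]
[ 0.433 -0.227  0.059] [46 46 45]
[ 0.429 -0.173  0.051] [68 67 69]
[ 0.429 -0.183  0.062] [113 109 116]
[ 0.429 -0.193  0.066] [116 113 119]
[ 0.429 -0.206  0.05 ] [84 83 87]
[ 0.43  -0.22   0.
[... 2631 characters left out ...]
89  0.051] [65 67 70]
[ 0.422 -0.178  0.057] [130 125 130]
[ 0.452 -0.213  0.039] [77 80 73]
[ 0.443 -0.208  0.037] [79 81 81]
[ 0.428 -0.199  0.036] [68 71 69]
[ 0.424 -0.188  0.045] [79 74 79]
[ 0.423 -0.171  0.06 ] [114 114 118]
[ 0.448 -0.207  0.037] [79 83 78]
[ 0.426 -0.19   0.039] [71 71 72]
[ 0.425 -0.173  0.054] [97 94 96]
[ 0.45  -0.204  0.035] [67 65 62]
[ 0.425 -0.179  0.044] [72 70 71]
[ 0.418 -0.172  0.045] [116 113 113]
[ 0.427 -0.171  0.047] [70 68 69]
3437 ((0.5820944905281067, 0.07265887409448624), (0.2752973735332489, 0.24142049252986908), 2.9669764041900635)
handle [0.55158798 0.06987786 0.15853667] [0.53683355 0.04908526 0.14813203] [0.56477507 0.09076602 0.16592248] 105
```

View pics/crop1.png

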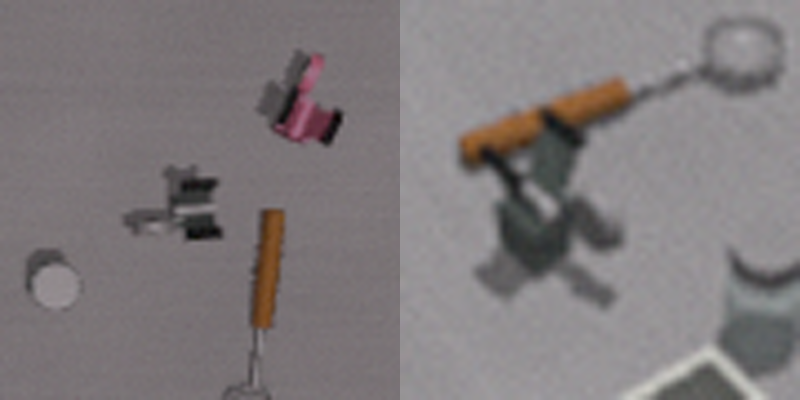

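The crop shows the clip's bars at about (200,185) and (205,232), separated along world x, with the dial towards +y (left in the top view). The spoon is about 30 mm away.

```bash
cat >> h.py <<'E'
def plan(o,tgt,jaw=None):
    "print whole shift in tool axes (units of 0.2 m) and yaw turn (units of 2 rad); jaw = wanted heading of tool z (or opposite), rad"
    M=R.from_quat(o['tool_rot']).as_matrix();d=np.array(tgt)-o['eef_pos']
    print('t %.2f pos %s w %.4f F %s'%(o['clock'],np.round(o['eef_pos'],4),o['grip_width'],np.round(o['ft_force'],1)))
    h=np.arctan2(M[1,2],M[0,2]);print('jaw heading deg',np.degrees(h).round(2),'joint6',o['joint_pos'][5].round(2))
    print('d world',d.round(4),'tool units',(M.T@d/.2).round(3))
    if jaw is not None:
        e=(jaw-h+np.pi/2)%np.pi-np.pi/2;print('yaw err deg',np.degrees(e).round(2),'twist units',(e*np.sign(M[2,1])/2).round(3))
E
python3 - <<'E'
from h import *
from workcell import bot
o=bot.get_obs();print(R.from_quat(o['tool_rot']).as_matrix().round(3))
plan(o,[.441,-.222,.25],0)
d=pickle.load(open('d0.pkl','rb'))
p,z,c=d['top'];P=cloud(z,c)[195:235,290:320].reshape(-1,3)
for a,b in((.41,.442),(.442,.48)):
    q=P[(P[:,2]>.072)&(P[:,0]>a)&(P[:,0]<b)];print(q.mean(0),len(q))
    print(cv2.minAreaRect(q[:,:2].astype(np.float32)))
E
```

```text
[[ 0.968 -0.     0.251]
 [-0.251 -0.002  0.968]
 [-0.    -1.    -0.002]]
t 0.10 pos [0.1254 0.4834 0.2305] w 0.0857 F [-0.3  0.5  0.2]
jaw heading deg 75.46 joint6 1.57
d world [ 0.3156 -0.7054  0.0195] tool units [ 2.413 -0.092 -3.018]
yaw err deg -75.46 twist units 0.658
[ 0.42235001 -0.22444684  0.08150036] 21
((0.42261236906051636, -0.2241784632205963), (0.007161282934248447, 0.02968563325703144), 1.4088730812072754)
[ 0.46186461 -0.22120765  0.08034996] 20
((0.46193429827690125, -0.22143326699733734), (0.007273021154105663, 0.02543220855295658), 1.5447876453399658)
```

Request:
move_arm --increments '[{"grip":0,"linear":[0.156,-0.02,-0.195],"twist":0.075},{"grip":0,"linear":[0.183,-0.02,-0.17],"twist":0.075},{"grip":0,"linear":[0.206,-0.02,-0.14],"twist":0.075},{"grip":0,"linear":[0.225,-0.02,-0.11],"twist":0.075},{"grip":0,"linear":[0.239,-0.02,-0.075],"twist":0.075}]'

```text
clock: 0.6
eef_pos: [0.2235, 0.2556, 0.2465]
tool_rot: [0.622, -0.341, 0.342, -0.616]
ft_force: [1.3, -0.5, -0.1]
grip_width: 0.0855
```

```bash
python3 - <<'E'
from h import *
from workcell import bot
plan(bot.get_obs(),[.441,-.222,.25],.052)
E
```

```text
t 0.60 pos [0.2235 0.2556 0.2465] w 0.0855 F [ 1.3 -0.5 -0.1]
jaw heading deg 32.26 joint6 1.86
d world [ 0.2175 -0.4776  0.0035] tool units [ 2.60e+00 -2.00e-03 -3.55e-01]
yaw err deg -29.28 twist units 0.256
```

Request:
move_arm --increments '[{"grip":0,"linear":[0.246,0,-0.034],"twist":0.07},{"grip":0,"linear":[0.249,0,0],"twist":0.07},{"grip":0,"linear":[0.246,0,0.037],"twist":0.07},{"grip":0,"linear":[0.239,0,0.071],"twist":0.045},{"grip":0,"linear":[0.232,0,0.091],"twist":0}]'

```text
clock: 1.1
eef_pos: [0.3222, 0.0259, 0.2482]
tool_rot: [0.51, -0.49, 0.494, -0.507]
ft_force: [1.1, 0.2, 0.0]
grip_width: 0.0852
```

Request:
move_arm --increments '[{"grip":0,"linear":[0.232,0,0.091],"twist":0},{"grip":0,"linear":[0.232,0,0.091],"twist":0},{"grip":0,"linear":[0.232,0,0.091],"twist":0},{"grip":0,"linear":[0.2,0,0.08],"twist":0},{"grip":0,"linear":[0.1,0,0.04],"twist":0}]'

```text
clock: 1.6
eef_pos: [0.4059, -0.178, 0.2485]
tool_rot: [0.507, -0.492, 0.496, -0.505]
ft_force: [0.1, -0.5, 1.0]
grip_width: 0.0854
```

```bash
python3 - <<'E'
from h import *
from workcell import bot
o=bot.get_obs();p,z=bot.camera('wrist');c=bot.camera_params('wrist')
pickle.dump((p,z,c,o),open('w1.pkl','wb'));cv2.imwrite('pics/w1.png',p)
plan(o,[.441,-.222,.2],.052)
P=cloud(z,c,o).reshape(-1,3);k=(P[:,2]>.07)&(P[:,2]<.095)&(abs(P[:,0]-.441)<.04)&(abs(P[:,1]+.222)<.04)
for a,b in((.40,.442),(.442,.48)):
    q=P[k&(P[:,0]>a)&(P[:,0]<b)];print(len(q),np.median(q,0),q.min(0),q.max(0),cv2.minAreaRect(q[:,:2].astype(np.float32)) if len(q)>3 else'')
E
```

```text
t 1.60 pos [ 0.4059 -0.178   0.2485] w 0.0854 F [ 0.1 -0.5  1. ]
jaw heading deg 1.45 joint6 1.14
d world [ 0.0351 -0.044  -0.0485] tool units [0.223 0.244 0.17 ]
yaw err deg 1.53 twist units -0.013
160 [ 0.41861014 -0.22462917  0.0814588 ] [ 0.41374999 -0.24141753  0.07026221] [ 0.42367795 -0.21085047  0.08342616] ((0.4187683165073395, -0.22619029879570007), (0.008309709839522839, 0.030763573944568634), 7.177268028259277)
179 [ 0.45728731 -0.22005212  0.0814932 ] [ 0.45264379 -0.23671528  0.07021503] [ 0.46354975 -0.20614059  0.08427948] ((0.45799654722213745, -0.22136791050434113), (0.00817652978003025, 0.03053133375942707), 7.479269027709961)
```

View pics/w1.png

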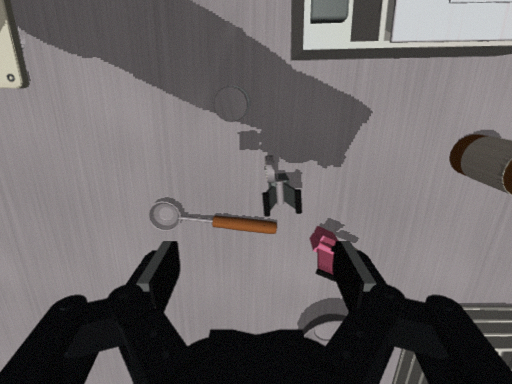

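The wrist view shows the grey clip (283,195), upright, dial towards the tub, with the spoon's handle end at (275,228) beside it and the pink one at (325,250). Moving above the clip, yaw about 7°.

Request:
move_arm --increments '[{"grip":0,"linear":[0.115,0.12,0.08],"twist":-0.048},{"grip":0,"linear":[0.105,0.12,0.09],"twist":0},{"grip":0,"linear":[0,0.12,0],"twist":0},{"grip":0,"linear":[0,0.12,0],"twist":0},{"grip":0,"linear":[0,0,0],"twist":0}]'

```text
clock: 2.15
eef_pos: [0.4449, -0.2253, 0.1481]
tool_rot: [0.531, -0.468, 0.471, -0.527]
ft_force: [-0.5, 0.7, -0.5]
grip_width: 0.0857
```

```bash
python3 - <<'E'
from h import *
from workcell import bot
o=bot.get_obs();p,z=bot.camera('wrist');c=bot.camera_params('wrist')
P=cloud(z,c,o).reshape(-1,3);k=(P[:,2]>.07)&(P[:,2]<.095)&(abs(P[:,0]-.441)<.04)&(abs(P[:,1]+.222)<.04)
for a,b in((.40,.44),(.44,.48)):
    q=P[k&(P[:,0]>a)&(P[:,0]<b)];print(len(q),np.median(q,0),q.min(0),q.max(0),cv2.minAreaRect(q[:,:2].astype(np.float32)) if len(q)>3 else'')
plan(o,[.440,-.2235,.055],.12)
cv2.imwrite('pics/w2.png',p)
E
```

```text
385 [ 0.41930324 -0.22477285  0.08134287] [ 0.41354404 -0.24123946  0.07000346] [ 0.42436386 -0.21066357  0.08358401] ((0.4189876317977905, -0.22592546045780182), (0.00864027626812458, 0.03031209297478199), 5.10646915435791)
371 [ 0.45755332 -0.21981115  0.08139239] [ 0.45253133 -0.23634671  0.07001631] [ 0.46313143 -0.20584444  0.08388035] ((0.45801565051078796, -0.22112205624580383), (0.008867274038493633, 0.03022811748087406), 5.251745700836182)
t 2.15 pos [ 0.4449 -0.2253  0.1481] w 0.0857 F [-0.5  0.7 -0.5]
jaw heading deg 6.84 joint6 0.99
d world [-0.0049  0.0018 -0.0931] tool units [-0.015  0.465 -0.023]
yaw err deg 0.03 twist units -0.0
```

Request:
move_arm --increments '[{"grip":0,"linear":[-0.013,0.1,-0.031],"twist":0},{"grip":0,"linear":[0,0.15,0],"twist":0},{"grip":0,"linear":[0,0.15,0],"twist":0},{"grip":0,"linear":[0,0.055,0],"twist":0},{"grip":0,"linear":[0,0,0],"twist":0}]'

```text
clock: 2.7
eef_pos: [0.445, -0.2259, 0.0647]
tool_rot: [0.53, -0.462, 0.476, -0.529]
ft_force: [0.1, -0.1, -0.6]
grip_width: 0.0857
```

```bash
python3 - <<'E'
from h import *
from workcell import bot
plan(bot.get_obs(),[.4385,-.2235,.057],.12)
E
```

```text
t 2.70 pos [ 0.445  -0.2259  0.0647] w 0.0857 F [ 0.1 -0.1 -0.6]
jaw heading deg 6.97 joint6 0.98
d world [-0.0065  0.0024 -0.0077] tool units [-0.016  0.038 -0.031]
yaw err deg -0.09 twist units 0.001
```

Request:
move_arm --increments '[{"grip":0,"linear":[-0.016,0.038,-0.031],"twist":0},{"grip":0,"linear":[0,0,0],"twist":0},{"grip":0,"linear":[0,0,0],"twist":0},{"grip":0,"linear":[0,0,0],"twist":0},{"grip":0,"linear":[0,0,0],"twist":0}]'

```text
clock: 3.2
eef_pos: [0.4418, -0.2249, 0.0622]
tool_rot: [-0.529, 0.458, -0.479, 0.53]
ft_force: [0.2, 0.1, 0.3]
grip_width: 0.0852
```

```bash
python3 - <<'E'
from h import *
from workcell import bot
o=bot.get_obs();plan(o,[.4385,-.2235,.057],.12);print(R.from_quat(o['tool_rot']).as_matrix()[:,1])
E
```

```text
t 3.20 pos [ 0.4418 -0.2249  0.0622] w 0.0852 F [0.2 0.1 0.3]
jaw heading deg 7.0 joint6 0.98
d world [-0.0033  0.0014 -0.0052] tool units [-0.01   0.025 -0.016]
yaw err deg -0.13 twist units 0.001
[ 0.0234034  -0.01798327 -0.99956435]
```

Request:
move_arm --increments '[{"grip":0,"linear":[-0.012,0.028,-0.02],"twist":0},{"grip":0.3,"linear":[-0.006,0.014,-0.01],"twist":0},{"grip":1,"linear":[0,0,0],"twist":0},{"grip":1,"linear":[0,0,0],"twist":0},{"grip":1,"linear":[0,0,0],"twist":0}]'

```text
clock: 3.7
eef_pos: [0.4381, -0.2229, 0.0555]
tool_rot: [-0.528, 0.456, -0.481, 0.531]
ft_force: [0.6, 1.4, 15.7]
grip_width: 0.0283
```

Request:
move_arm --increments '[{"grip":1,"linear":[0,0,0],"twist":0},{"grip":1,"linear":[0,0,0],"twist":0},{"grip":1,"linear":[0,0,0],"twist":0},{"grip":1,"linear":[0,0,0],"twist":0},{"grip":1,"linear":[0,0,0],"twist":0}]'

```text
clock: 4.2
eef_pos: [0.4389, -0.2232, 0.0562]
tool_rot: [-0.527, 0.455, -0.482, 0.532]
ft_force: [-0.1, -0.0, 3.4]
grip_width: 0.0238
```

```bash
python3 - <<'E'
from h import *
from workcell import bot
o=bot.get_obs();plan(o,[.4385,-.2235,.2],.12);print(R.from_quat(o['tool_rot']).as_matrix()[:,1])
E
```

```text
t 4.20 pos [ 0.4389 -0.2232  0.0562] w 0.0238 F [-0.1 -0.   3.4]
jaw heading deg 7.02 joint6 0.98
d world [-0.0004 -0.0003  0.1438] tool units [ 0.018 -0.718  0.019]
yaw err deg -0.15 twist units 0.001
[ 0.03181684 -0.02048103 -0.99928385]
```

Request:
move_arm --increments '[{"grip":1,"linear":[0,-0.24,0],"twist":0},{"grip":1,"linear":[0,-0.24,0],"twist":0},{"grip":1,"linear":[0,-0.24,0],"twist":0},{"grip":1,"linear":[-0.15,-0.05,0.02],"twist":0.02},{"grip":1,"linear":[-0.237,0,0.03],"twist":0.015}]'

```text
clock: 4.7
eef_pos: [0.4348, -0.1434, 0.2112]
tool_rot: [-0.508, 0.479, -0.5, 0.512]
ft_force: [0.4, 1.3, -0.7]
grip_width: 0.0242
```

Request:
move_arm --increments '[{"grip":1,"linear":[-0.237,0,0.03],"twist":0},{"grip":1,"linear":[-0.237,0,0.03],"twist":0},{"grip":1,"linear":[-0.237,0,0.03],"twist":0},{"grip":1,"linear":[-0.08,0,0.01],"twist":0},{"grip":1,"linear":[0,0,0],"twist":0}]'

```text
clock: 5.2
eef_pos: [0.448, 0.0247, 0.209]
tool_rot: [-0.508, 0.478, -0.5, 0.513]
ft_force: [-0.1, -0.6, -0.4]
grip_width: 0.0239
```

```bash
python3 - <<'E'
from h import *
from workcell import bot
o=bot.get_obs();print(R.from_quat(o['tool_rot']).as_matrix()[:,1])
p,z=bot.camera('wrist');c=bot.camera_params('wrist');pickle.dump((p,z,c,o),open('w3.pkl','wb'))
plan(o,[.453,.016,.2],.052)
P=cloud(z,c,o);m=(abs(P[...,2]-.1)<.008)
q=P[m];q=q[(abs(q[:,0]-.45)<.03)]
print(len(q))
for y in np.arange(-.08,.2,.03):
    s=q[abs(q[:,1]-y)<.006];
    if len(s):print(y.round(3),s.min(0).round(4),s.max(0).round(4),len(s))
cv2.imwrite('pics/w3.png',p)
E
```

```text
[ 0.02644287 -0.01648441 -0.9995144 ]
t 5.20 pos [0.448  0.0247 0.209 ] w 0.0239 F [-0.1 -0.6 -0.4]
jaw heading deg 2.51 joint6 1.59
d world [ 0.005  -0.0087 -0.009 ] tool units [0.044 0.046 0.022]
yaw err deg 0.47 twist units -0.004
1059
0.07 [0.4406 0.0643 0.0989] [0.4465 0.076  0.1017] 88
0.1 [0.4396 0.0945 0.0986] [0.4452 0.1056 0.1019] 96
0.13 [0.4377 0.1241 0.0982] [0.444  0.1358 0.1016] 111
0.16 [0.4367 0.1541 0.0979] [0.4419 0.166  0.1015] 120
```

View pics/w3.png

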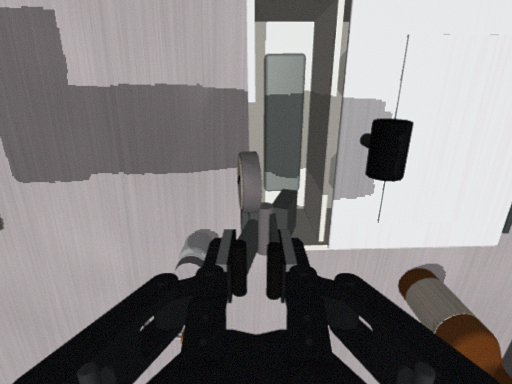

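Wrist view: clip held between the fingers (258,270), dial at (249,180), its jaws at (250,235) and (283,205), rim as the white strip at (250,100), handle at (390,150). I'll extract jaw positions from the depth.

```bash
python3 - <<'E'
from h import *
p,z,c,o=pickle.load(open('w3.pkl','rb'))
P=cloud(z,c,o)
m=(P[...,2]>.13)&(P[...,2]<.25)&(abs(P[...,0]-.45)<.05)&(P[...,1]<.1)&(P[...,1]>-.03)
for a in np.arange(.14,.24,.008):
    k=m&(P[...,2]>=a)&(P[...,2]<a+.008);q=P[k]
    if len(q):
        h,e=np.histogram(q[:,0],bins=np.arange(.40,.50,.004));print(a.round(3),len(q),'y',q[:,1].min().round(3),np.median(q[:,1]).round(3),q[:,1].max().round(3),h)
cv2.imwrite('pics/w3c.png',cv2.resize(p[140:310,180:340],None,fx=4.5,fy=3.5,interpolation=cv2.INTER_CUBIC))
E
```

```text
0.156 89 y 0.009 0.039 0.04 [ 0  0  0  0  0  0  0  0  0  6  0  0  0  0  0  0 11 19 15 38  0  0  0  0]
0.164 148 y 0.01 0.038 0.04 [ 0  0  0  0  0  0  0  0  0 11  0  0  0  0  0  6 22 22 39 48  0  0  0  0]
0.172 169 y 0.01 0.039 0.04 [ 0  0  0  0  0  0  0  0  0  0  0  0  0  0  2 22 26 31 88  0  0  0  0  0]
0.18 198 y 0.016 0.039 0.05 [ 0  0  0  0  0  0  0  0  1 20  8  0  5  7 18 29 29 78  3  0  0  0  0  0]
0.188 731 y 0.006 0.032 0.074 [  0   0   0   0   0   0   0   0  39  44  21   3 184 115  46 136 129  14
   0   0   0   0   0   0]
0.196 618 y 0.006 0.035 0.077 [  0   0   0   0   0   0   0   0  38  37  67 165 109 174  28   0   0   0
   0   0   0   0   0   0]
0.204 569 y 0.01 0.052 0.077 [  0   0   0   0   0   0   0   0  34 139 157 174   0  37  28   0   0   0
   0   0   0   0   0   0]
0.212 1353 y 0.009 0.054 0.073 [  0   0   0   0   0  19  28  49  35 276 503 287   0  35  44  42  21  14
   0   0   0   0   0   0]
0.22 505 y 0.01 0.035 0.037 [ 0  0  0  0  0 51 44 54 26 36 58  0  0 26 57 57 40 56  0  0  0  0  0  0]
0.228 1145 y 0.007 0.032 0.039 [  0   0   0   0   0  61  56  65 216 311 127   0  32  49  48  70  48  62
   0   0   0   0   0   0]
0.236 1384 y 0.008 0.031 0.039 [  0   0   0   0   0  48  45  82 127 132   0   0  44 426 314  75  39  52
   0   0   0   0   0   0]
```

View pics/w3c.png

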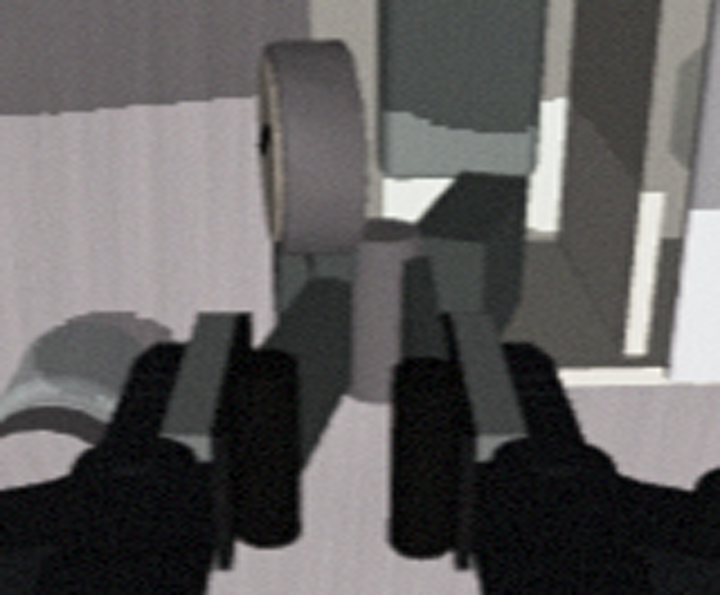

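The crop shows the clip tilted about 6° in the grip, so the jaw midpoint is about 7–9 mm to +x of the TCP. I shift −10 mm in x so the wall enters centred, coming down to just above the rim.

Request:
move_arm --increments '[{"grip":1,"linear":[0,0,-0.055],"twist":-0.003},{"grip":1,"linear":[0,0.1,0],"twist":0},{"grip":1,"linear":[0,0.09,0],"twist":0},{"grip":1,"linear":[0,0,0],"twist":0},{"grip":1,"linear":[0,0,0],"twist":0}]'

```text
clock: 5.75
eef_pos: [0.434, 0.0173, 0.1696]
tool_rot: [-0.509, 0.479, -0.5, 0.511]
ft_force: [-0.4, 0.4, -1.4]
grip_width: 0.0241
```

```bash
python3 - <<'E'
from h import *
from workcell import bot
o=bot.get_obs();print(R.from_quat(o['tool_rot']).as_matrix()[:,1])
p,z=bot.camera('wrist');c=bot.camera_params('wrist');pickle.dump((p,z,c,o),open('w4.pkl','wb'))
s,zs=bot.camera('scene');cs=bot.camera_params('scene')
plan(o,[.438,.0245,.135],.052)
P=cloud(z,c,o)
q=P[(abs(P[...,2]-.1)<.006)&(abs(P[...,0]-.45)<.03)]
for y in np.arange(.04,.2,.03):
    t=q[abs(q[:,1]-y)<.006];
    if len(t):print(y.round(3),t.min(0).round(4),t.max(0).round(4),len(t))
m=(P[...,2]>.1)&(P[...,2]<.165)&(abs(P[...,0]-.45)<.05)&(P[...,1]<.1)&(P[...,1]>-.03)
for a in np.arange(.1,.165,.008):
    k=m&(P[...,2]>=a)&(P[...,2]<a+.008);t=P[k]
    if len(t):print(a.round(3),np.histogram(t[:,0],bins=np.arange(.40,.50,.004))[0])
cv2.imwrite('pics/w4.png',np.hstack([cv2.resize(p[130:290,180:340],(480,480),interpolation=cv2.INTER_CUBIC),cv2.resize(s[170:260,215:275],(320,480),interpolation=cv2.INTER_CUBIC)]))
E
```

```text
[ 0.02334465 -0.01877281 -0.9995512 ]
t 5.75 pos [0.434  0.0173 0.1696] w 0.0241 F [-0.4  0.4 -1.4]
jaw heading deg 2.39 joint6 1.58
d world [ 0.004   0.0072 -0.0346] tool units [-0.038  0.173  0.017]
yaw err deg 0.59 twist units -0.005
0.04 [0.4419 0.0341 0.0951] [0.4481 0.0459 0.102 ] 113
0.07 [0.4406 0.064  0.0944] [0.447  0.0757 0.102 ] 129
0.1 [0.4392 0.0941 0.0984] [0.445  0.1059 0.1024] 136
0.13 [0.4375 0.1242 0.0987] [0.4438 0.1359 0.1026] 170
0.16 [0.4363 0.154  0.0973] [0.4425 0.1592 0.1023] 89
0.1 [  0   0   0   0   0   0   0   0   0   8 228 297  22   0   0   0   0   0
   0   0   0   0   0   0]
0.116 [ 0  0  0  0  0  6  0  0  0  0  0  0  1 16 15 15 24  0  0  0  0  0  0  0]
0.124 [ 0  0  0  0  0 11  0  0  0  0  0  0 15 26 23 78  3  0  0  0  0  0  0  0]
0.132 [ 0  0  0  0  0  0  0  0  0  0  0 12 28 25 68 31  0  0  0  0  0  0  0  0]
0.14 [ 0  0  0  0  0  8  1  0  0  8  1 29 28 42 54  0  0  0  0  0  0  0  0  0]
0.148 [  0   0   0   0   0  45  73   1  61  51  59  85 151  79   0   0   0   0
   0   0   0   0   0   0]
0.156 [  0   0   0   0   0  64  27  80 177 274 116   6   0   0   0   0   0   0
   0   0   0   0   0   0]
0.164 [ 0  0  0  0  0  8  6 18 14  0  7  1  0  0  0  0  0  0  0  0  0  0  0  0]
```

View pics/w4.png

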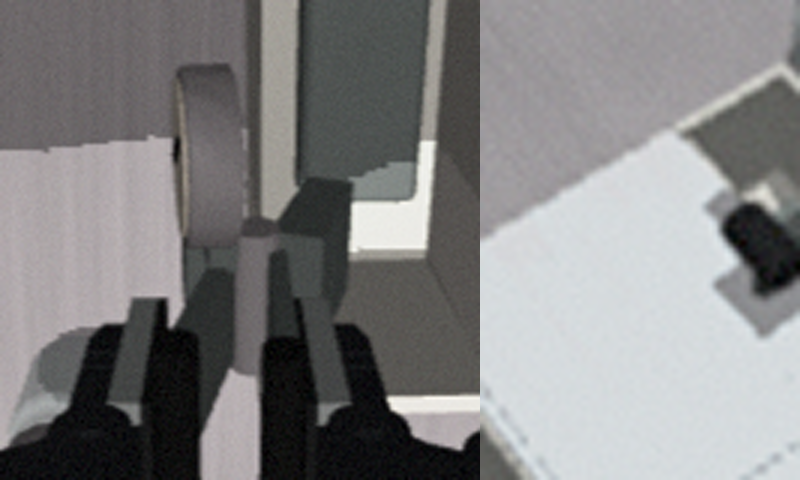

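Jaws straddle the rim: the wall strip runs between them (wrist crop (280,100)), the freezer block is clear. Descending.

Request:
move_arm --increments '[{"grip":1,"linear":[0,0.05,0.003],"twist":-0.004},{"grip":1,"linear":[0,0.05,0],"twist":0},{"grip":1,"linear":[0,0.04,0],"twist":0},{"grip":1,"linear":[0,0.02,0],"twist":0},{"grip":1,"linear":[0,0,0],"twist":0}]'

```text
clock: 6.35
eef_pos: [0.4371, 0.0166, 0.1367]
tool_rot: [-0.51, 0.476, -0.499, 0.514]
ft_force: [-0.6, -0.8, -0.3]
grip_width: 0.0239
```

```bash
python3 - <<'E'
from h import *
from workcell import bot
o=bot.get_obs();plan(o,[.436,.0175,.135],.052);print(o['ft_torque'].round(2))
E
```

```text
t 6.35 pos [0.4371 0.0166 0.1367] w 0.0239 F [-0.6 -0.8 -0.3]
jaw heading deg 2.87 joint6 1.57
d world [-0.0011  0.0009 -0.0017] tool units [-0.005  0.008 -0.005]
yaw err deg 0.11 twist units -0.001
[-0.02  0.04 -0.  ]
```

Request:
move_arm --increments '[{"grip":1,"linear":[0,0.018,0],"twist":0},{"grip":1,"linear":[0,0,0],"twist":0},{"grip":0.75,"linear":[0,0,0],"twist":0},{"grip":0.6,"linear":[0,0,0],"twist":0},{"grip":0.5,"linear":[0,0,0],"twist":0}]'

```text
clock: 6.85
eef_pos: [0.4389, 0.0169, 0.1335]
tool_rot: [-0.51, 0.475, -0.499, 0.515]
ft_force: [1.0, -0.2, -1.4]
grip_width: 0.0427
```

Request:
move_arm --increments '[{"grip":0.3,"linear":[0,0,0],"twist":0},{"grip":0.1,"linear":[0,0,0],"twist":0},{"grip":0,"linear":[0,0,0],"twist":0},{"grip":0,"linear":[0,0,0],"twist":0},{"grip":0,"linear":[0,0,0],"twist":0}]'

```text
clock: 7.35
eef_pos: [0.4388, 0.0169, 0.1342]
tool_rot: [-0.51, 0.475, -0.5, 0.515]
ft_force: [0.2, 0.2, 0.7]
grip_width: 0.0854
```

Request:
move_arm --increments '[{"grip":0,"linear":[0,-0.15,0],"twist":0},{"grip":0,"linear":[0,-0.23,0],"twist":0},{"grip":0,"linear":[0,-0.15,0],"twist":0},{"grip":0,"linear":[0,0,0],"twist":0},{"grip":0,"linear":[0,0,0],"twist":0}]'

```text
clock: 7.85
eef_pos: [0.4335, 0.0187, 0.2422]
tool_rot: [-0.511, 0.476, -0.498, 0.514]
ft_force: [-0.1, 0.5, 0.3]
grip_width: 0.0853
```

```bash
python3 - <<'E'
from h import *
from workcell import bot
o=bot.get_obs();p,z=bot.camera('wrist');c=bot.camera_params('wrist');pickle.dump((p,z,c,o),open('w5.pkl','wb'))
print(R.from_quat(o['tool_rot']).as_matrix()[:,1])
P=cloud(z,c,o)
k=(P[...,2]>.105)&(P[...,2]<.2)&(abs(P[...,0]-.448)<.045)&(P[...,1]<.1)&(P[...,1]>-.03)
for a in np.arange(.104,.17,.008):
    t=P[k&(P[...,2]>=a)&(P[...,2]<a+.008)]
    if len(t):print(a.round(3),t.min(0).round(3),t.max(0).round(3),np.histogram(t[:,0],bins=np.arange(.40,.50,.004))[0])
k=(P[...,2]>.135)&(P[...,2]<.175)&(abs(P[...,0]-.552)<.04)&(abs(P[...,1]-.07)<.04)
h=P[k];print('handle',len(h),h.min(0),h.max(0))
t=h[h[:,2]>h[:,2].max()-.01];print(cv2.minAreaRect(t[:,:2].astype(np.float32)))
plan(o,[.55,.07,.2],np.pi/2+.05)
cv2.imwrite('pics/w5.png',p)
E
```

```text
[ 0.02557361 -0.01860297 -0.99949983]
0.104 [0.45  0.031 0.105] [0.46  0.032 0.112] [0 0 0 0 0 0 0 0 0 0 0 0 3 7 8 1 0 0 0 0 0 0 0 0]
0.112 [0.431 0.001 0.112] [0.46  0.033 0.12 ] [ 0  0  0  0  0  0  0  8 18  0  4  7  8 19 27  4  0  0  0  0  0  0  0  0]
0.12 [ 0.427 -0.002  0.12 ] [0.455 0.069 0.128] [  0   0   0   0   0   0   2  18   8   3 101 136 124  19   0   0   0   0
   0   0   0   0   0   0]
0.128 [0.427 0.003 0.128] [0.458 0.069 0.136] [ 0  0  0  0  0  0 12 30 34 93 16  0  1 93  3  0  0  0  0  0  0  0  0  0]
0.136 [0.428 0.002 0.136] [0.46  0.067 0.144] [  0   0   0   0   0   0   1  85 140 113   0   0   0  36  63   0   0   0
   0   0   0   0   0   0]
0.144 [0.429 0.001 0.144] [0.462 0.059 0.152] [  0   0   0   0   0   0   0  40 102  33   0   0   0   0  98  21   0   0
   0   0   0   0   0   0]
0.152 [0.424 0.001 0.152] [0.467 0.032 0.16 ] [ 0  0  0  0  0  2 10 10 10  0  0  0  0  0  6 21  5  0  0  0  0  0  0  0]
0.16 [ 0.424 -0.001  0.16 ] [0.468 0.032 0.165] [  0   0   0   0   0   4 118 148  15   0   0   0   0   0  15 156 112   2
   0   0   0   0   0   0]
handle 1865 [0.53320554 0.04903979 0.14148142] [0.56228976 0.09416403 0.1626241 ]
((0.5472221970558167, 0.07153317332267761), (0.02695012092590332, 0.04441044107079506), 2.3703272342681885)
t 7.85 pos [0.4335 0.0187 0.2422] w 0.0853 F [-0.1  0.5  0.3]
jaw heading deg 2.89 joint6 1.58
d world [ 0.1165  0.0513 -0.0422] tool units [-0.231  0.221  0.589]
yaw err deg 89.97 twist units -0.785
```

View pics/w5.png

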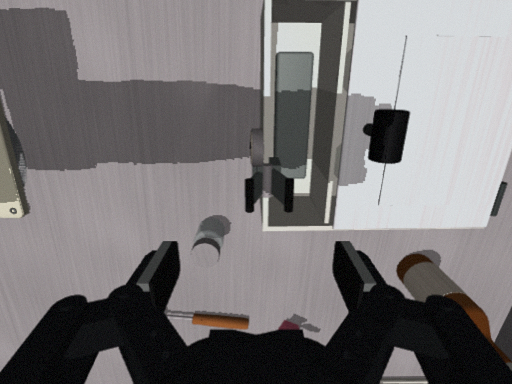

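Clip is clamped upright: bars level at (250,195) and (290,195) either side of the rim, x 0.426/0.466, z 0.164, about 18 mm deep. Handle at (388,137), about (0.547,0.0715). Next: turn the gripper 90° and move over the handle.

Request:
move_arm --increments '[{"grip":0,"linear":[-0.047,0,0.116],"twist":-0.075},{"grip":0,"linear":[-0.029,0,0.122],"twist":-0.075},{"grip":0,"linear":[-0.011,0,0.125],"twist":-0.075},{"grip":0,"linear":[0.008,0,0.125],"twist":-0.075},{"grip":0,"linear":[0.026,0,0.122],"twist":-0.075}]'

```text
clock: 8.4
eef_pos: [0.5437, 0.072, 0.2358]
tool_rot: [0.661, -0.257, 0.27, -0.651]
ft_force: [0.5, 0.1, 0.1]
grip_width: 0.0855
```

Request:
move_arm --increments '[{"grip":0,"linear":[0,0.04,0],"twist":-0.075},{"grip":0,"linear":[0,0.04,0],"twist":-0.075},{"grip":0,"linear":[0,0.04,0],"twist":-0.075},{"grip":0,"linear":[0,0.04,0],"twist":-0.075},{"grip":0,"linear":[0,0,0],"twist":-0.075}]'

```text
clock: 8.9
eef_pos: [0.5422, 0.0725, 0.1904]
tool_rot: [0.715, -0.007, 0.003, -0.699]
ft_force: [0.0, 0.2, -0.4]
grip_width: 0.0855
```

```bash
python3 - <<'E'
from h import *
from workcell import bot
o=bot.get_obs();print(R.from_quat(o['tool_rot']).as_matrix()[:,1])
plan(o,[.547,.0715,.16],np.pi/2+.05)
E
```

```text
[-0.00538616 -0.02294145 -0.9997223 ]
t 8.90 pos [0.5422 0.0725 0.1904] w 0.0855 F [ 0.   0.2 -0.4]
jaw heading deg 89.15 joint6 0.16
d world [ 0.0048 -0.001  -0.0304] tool units [ 0.025  0.152 -0.001]
yaw err deg 3.71 twist units -0.032
```

Request:
move_arm --increments '[{"grip":0,"linear":[0.025,0,0],"twist":-0.034},{"grip":0,"linear":[0,0.08,0],"twist":0},{"grip":0,"linear":[0,0.06,0],"twist":0},{"grip":0,"linear":[0,0,0],"twist":0},{"grip":0,"linear":[0,0,0],"twist":0}]'

```text
clock: 9.4
eef_pos: [0.5415, 0.0708, 0.1519]
tool_rot: [0.715, 0.013, -0.029, -0.698]
ft_force: [0.0, -0.4, 0.2]
grip_width: 0.0857
```

```bash
python3 - <<'E'
from h import *
from workcell import bot
o=bot.get_obs();p,z=bot.camera('wrist');c=bot.camera_params('wrist')
P=cloud(z,c,o)
k=(P[...,2]>.135)&(P[...,2]<.175)&(abs(P[...,0]-.548)<.03)&(abs(P[...,1]-.07)<.032)&(p.sum(2)<150)
h=P[k];print('handle',len(h),h.min(0),h.max(0))
t=h[h[:,2]>.15];print(cv2.minAreaRect(t[:,:2].astype(np.float32)))
plan(o,[.547,.0715,.127],np.pi/2+.05)
E
```

```text
handle 3258 [0.53302303 0.0492388  0.14333875] [0.56037692 0.09309055 0.16271998]
((0.5470324754714966, 0.07148879021406174), (0.026532215997576714, 0.043337754905223846), 3.2471508979797363)
t 9.40 pos [0.5415 0.0708 0.1519] w 0.0857 F [ 0.  -0.4  0.2]
jaw heading deg 93.4 joint6 0.08
d world [ 0.0055  0.0007 -0.0249] tool units [0.031 0.124 0.005]
yaw err deg -0.53 twist units 0.005
```

Request:
move_arm --increments '[{"grip":0,"linear":[0.035,0.05,0],"twist":0},{"grip":0,"linear":[0.015,0.07,0],"twist":0},{"grip":0,"linear":[0.006,0.01,0],"twist":0},{"grip":0,"linear":[0,0,0],"twist":0},{"grip":0,"linear":[0,0,0],"twist":0}]'

```text
clock: 9.95
eef_pos: [0.5546, 0.071, 0.1253]
tool_rot: [0.715, 0.014, -0.028, -0.698]
ft_force: [-0.2, 0.9, 0.4]
grip_width: 0.0853
```

```bash
python3 - <<'E'
from h import *
from workcell import bot
o=bot.get_obs();plan(o,[.547,.0715,.127],np.pi/2+.05);print(R.from_quat(o['tool_rot']).as_matrix()[:,1])
E
```

```text
t 9.95 pos [0.5546 0.071  0.1253] w 0.0853 F [-0.2  0.9  0.4]
jaw heading deg 93.39 joint6 0.08
d world [-0.0076  0.0005  0.0017] tool units [-0.038 -0.008  0.004]
yaw err deg -0.53 twist units 0.005
[-0.0194392  -0.02499451 -0.99949857]
```

Request:
move_arm --increments '[{"grip":0,"linear":[-0.036,-0.006,0],"twist":0},{"grip":0,"linear":[0,0,0],"twist":0},{"grip":0.3,"linear":[0,0,0],"twist":0},{"grip":1,"linear":[0,0,0],"twist":0},{"grip":1,"linear":[0,0,0],"twist":0}]'

```text
clock: 10.45
eef_pos: [0.5476, 0.0711, 0.129]
tool_rot: [0.715, 0.015, -0.027, -0.699]
ft_force: [-2.6, 13.5, 13.5]
grip_width: 0.044
```

Request:
move_arm --increments '[{"grip":1,"linear":[0,0,0],"twist":0},{"grip":1,"linear":[0,0,0],"twist":0},{"grip":1,"linear":[0,0,0],"twist":0},{"grip":1,"linear":[0,0,0],"twist":0},{"grip":1,"linear":[0,0,0],"twist":0}]'

```text
clock: 10.95
eef_pos: [0.5476, 0.0712, 0.1293]
tool_rot: [0.714, 0.015, -0.026, -0.699]
ft_force: [0.0, -1.3, 1.1]
grip_width: 0.0429
```

```bash
python3 - <<'E'
from h import *
from workcell import bot
o=bot.get_obs();plan(o,[.547,.0715,.127],np.pi/2+.05);print(R.from_quat(o['tool_rot']).as_matrix()[:,:2])
E
```

```text
t 10.95 pos [0.5476 0.0712 0.1293] w 0.0429 F [ 0.  -1.3  1.1]
jaw heading deg 93.32 joint6 0.08
d world [-0.0006  0.0003 -0.0023] tool units [-0.003  0.012  0.002]
yaw err deg -0.46 twist units 0.004
[[ 0.9981935  -0.01605125]
 [ 0.05755316 -0.0211283 ]
 [-0.01724433 -0.99964791]]
```

Request:
move_arm --increments '[{"grip":1,"linear":[0.01,-0.035,0],"twist":0},{"grip":1,"linear":[0.012,-0.035,0],"twist":0},{"grip":1,"linear":[0.013,-0.034,0],"twist":0},{"grip":1,"linear":[0.015,-0.033,0],"twist":0},{"grip":1,"linear":[0.016,-0.032,0],"twist":0}]'

```text
clock: 11.45
eef_pos: [0.5598, 0.0718, 0.1592]
tool_rot: [0.715, 0.01, -0.03, -0.699]
ft_force: [3.0, -2.1, -9.3]
grip_width: 0.0428
```

```bash
cat >> h.py <<'E'
def lid(o,goal):
    h0=np.array([.5476,.0712,.1293]);u=np.array([np.cos(.05),np.sin(.05)])
    d=np.array(o['eef_pos'])-h0;X=-160+d[:2]@u*1e3;Z=46+d[2]*1e3
    a=np.degrees(np.arctan2(Z,-X))-16.04;print('lid deg',a.round(2),'r',np.hypot(X,Z).round(1),'F',o['ft_force'].round(1),'T',o['ft_torque'].round(2),'w',o['grip_width'])
    M=R.from_quat(o['tool_rot']).as_matrix()
    f=lambda t:np.array([-166.5*np.cos(np.radians(16.04+t)),166.5*np.sin(np.radians(16.04+t))])
    n=max(1,int(np.ceil(abs(goal-a)/2.5)));prev=np.array([X,Z])
    for t in np.linspace(a,goal,n+1)[1:]:
        s=f(t)-prev;prev=f(t);w=np.r_[u*s[0],s[1]]/200;print(t.round(1),(M.T@w).round(3))
E
python3 - <<'E'
from h import *
from workcell import bot
lid(bot.get_obs(),50)
E
```

```text
lid deg 11.16 r 166.2 F [ 3.  -2.1 -9.3] T [ 0.45  0.02 -0.12] w 0.04280301248044482
13.6 [ 0.014 -0.032 -0.001]
16.0 [ 0.017 -0.031 -0.001]
18.4 [ 0.019 -0.03  -0.001]
20.9 [ 0.02  -0.029 -0.001]
23.3 [ 0.021 -0.028 -0.001]
25.7 [ 0.022 -0.027 -0.001]
28.2 [ 0.023 -0.026 -0.001]
30.6 [ 0.024 -0.025 -0.001]
33.0 [ 0.025 -0.024 -0.001]
35.4 [ 0.026 -0.023 -0.001]
37.9 [ 0.027 -0.022 -0.001]
40.3 [ 0.028 -0.021 -0.001]
42.7 [ 0.029 -0.02  -0.001]
45.1 [ 0.03  -0.018 -0.001]
47.6 [ 0.031 -0.017 -0.001]
50.0 [ 0.031 -0.016 -0.001]
```

Tracking the arc well.

Request:
move_arm --increments '[{"grip":1,"linear":[0.014,-0.032,0],"twist":0},{"grip":1,"linear":[0.017,-0.031,0],"twist":0},{"grip":1,"linear":[0.019,-0.03,0],"twist":0},{"grip":1,"linear":[0.02,-0.029,0],"twist":0},{"grip":1,"linear":[0.021,-0.028,0],"twist":0}]'

```text
clock: 11.95
eef_pos: [0.5801, 0.0728, 0.1898]
tool_rot: [0.715, 0.009, -0.03, -0.698]
ft_force: [3.3, -2.4, -10.5]
grip_width: 0.0433
```

```bash
python3 - <<'E'
from h import *
from workcell import bot
lid(bot.get_obs(),50)
E
```

```text
lid deg 23.82 r 166.1 F [  3.3  -2.4 -10.5] T [ 0.21 -0.1  -0.11] w 0.043286640944583545
26.2 [ 0.02  -0.028 -0.001]
28.6 [ 0.023 -0.026 -0.001]
31.0 [ 0.024 -0.025 -0.001]
33.3 [ 0.025 -0.024 -0.001]
35.7 [ 0.026 -0.023 -0.001]
38.1 [ 0.027 -0.022 -0.001]
40.5 [ 0.028 -0.02  -0.001]
42.9 [ 0.029 -0.019 -0.001]
45.2 [ 0.029 -0.018 -0.001]
47.6 [ 0.03  -0.017 -0.001]
50.0 [ 0.031 -0.016 -0.001]
```

Request:
move_arm --increments '[{"grip":1,"linear":[0.021,-0.028,0],"twist":0},{"grip":1,"linear":[0.023,-0.026,0],"twist":0},{"grip":1,"linear":[0.024,-0.025,0],"twist":0},{"grip":1,"linear":[0.025,-0.024,0],"twist":0},{"grip":1,"linear":[0.026,-0.023,0],"twist":0}]'

```text
clock: 12.45
eef_pos: [0.6051, 0.0741, 0.2143]
tool_rot: [0.716, 0.007, -0.032, -0.698]
ft_force: [1.7, -2.5, -11.7]
grip_width: 0.0431
```

Request:
move_arm --increments '[{"grip":1,"linear":[0.027,-0.022,0],"twist":0},{"grip":1,"linear":[0.028,-0.02,0],"twist":0},{"grip":1,"linear":[0.029,-0.019,0],"twist":0},{"grip":1,"linear":[0.03,-0.018,0],"twist":0},{"grip":1,"linear":[0,0,0],"twist":0}]'

```text
clock: 12.95
eef_pos: [0.627, 0.0751, 0.2291]
tool_rot: [0.716, 0.004, -0.035, -0.697]
ft_force: [1.1, -2.7, -10.2]
grip_width: 0.043
```

```bash
python3 - <<'E'
from h import *
from workcell import bot
lid(bot.get_obs(),50)
E
```

```text
lid deg 45.06 r 166.5 F [  1.1  -2.7 -10.2] T [ 0.31  0.13 -0.28] w 0.043003924470209696
47.5 [ 0.031 -0.018 -0.001]
50.0 [ 0.032 -0.017 -0.001]
```

Request:
move_arm --increments '[{"grip":1,"linear":[0.031,-0.018,0],"twist":0},{"grip":1,"linear":[0.032,-0.017,0],"twist":0},{"grip":1,"linear":[0,0,0],"twist":0},{"grip":1,"linear":[0,0,0],"twist":0},{"grip":1,"linear":[0,0,0],"twist":0}]'

```text
clock: 13.45
eef_pos: [0.6377, 0.0757, 0.2346]
tool_rot: [0.716, 0.002, -0.038, -0.697]
ft_force: [0.5, -2.4, -10.8]
grip_width: 0.0431
```

```bash
python3 - <<'E'
from h import *
from workcell import bot
o=bot.get_obs();lid(o,50)
for n in('scene','top','wrist'):
    p,z=bot.camera(n);c=bot.camera_params(n);pickle.dump((p,z,c,o),open(f'e_{n}.pkl','wb'));cv2.imwrite(f'pics/e_{n}.png',p)
    Q=cloud(z,c,o).reshape(-1,3);L=np.c_[(Q[:,:2]-[.577,.0727])@np.array([[np.cos(.05),-np.sin(.05)],[np.sin(.05),np.cos(.05)]]),Q[:,2]]*1e3
    # plate points: tub frame, near the lid, robust line fit of z against x
    k=(abs(L[:,1])<112)&(L[:,0]>-20)&(L[:,0]<140)&(L[:,2]>115)&(L[:,2]<245)&(abs((L[:,2]-101)-(132-L[:,0])*1.19)<25)&(p.reshape(-1,3).min(1)>90)
    q=L[k][:,[0,2]].astype(np.float32)
    if len(q)>50:
        v=cv2.fitLine(q,cv2.DIST_HUBER,0,.01,.01).ravel();print(n,len(q),np.degrees(np.arctan(-v[1]/v[0])).round(2))
o=bot.get_obs();lid(o,50)
cv2.imwrite('pics/e.png',np.hstack([cv2.resize(cv2.imread('pics/e_scene.png')[120:320,150:350],(400,400)),cv2.resize(cv2.imread('pics/e_top.png')[120:240,170:290],(400,400))]))
E
```

```text
lid deg 49.19 r 166.6 F [  0.5  -2.4 -10.8] T [ 0.29 -0.01 -0.16] w 0.04313574482523577
50.0 [ 0.011 -0.005 -0.   ]
scene 3677 46.8
top 645 46.48
wrist 25975 46.26
lid deg 49.16 r 166.6 F [ 1.4 -2.6 -9.1] T [ 0.33 -0.09 -0.23] w 0.04313966866738523
50.0 [ 0.011 -0.005 -0.   ]
```

View pics/e.png

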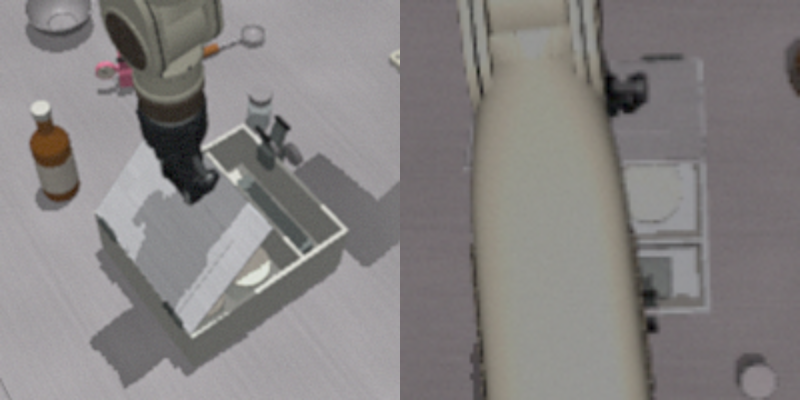

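The picture shows the lid up in the gripper at (190,185), and the clip standing on the front rim at (270,140). Depth and kinematics disagree by 2.5°, so I'm checking with a plane fit, calibrated on the closed lid.

```bash
cat >> h.py <<'E'
def plate(p,z,c,o,guess):
    Q=cloud(z,c,o).reshape(-1,3);L=np.c_[(Q[:,:2]-[.577,.0727])@np.array([[np.cos(.05),-np.sin(.05)],[np.sin(.05),np.cos(.05)]]),Q[:,2]]*1e3
    for _ in range(6):
        g=np.radians(guess);a=(132-L[:,0])*np.cos(g)+(L[:,2]-103)*np.sin(g);b=(L[:,2]-103)*np.cos(g)-(132-L[:,0])*np.sin(g)
        k=(a>25)&(a<175)&(abs(L[:,1])<105)&(abs(b-(np.median(b[kk]) if _ else 0))<(20 if _==0 else 5))&(p.reshape(-1,3).min(1)>70)
        kk=k;A=np.c_[a[k],L[k,1],np.ones(k.sum())];s=np.linalg.lstsq(A,b[k],rcond=None)[0];guess+=np.degrees(np.arctan(s[0]))
    print('n',k.sum(),'angle',guess.round(2),'ytilt deg',np.degrees(s[1]).round(2),'height at hinge',s[2].round(1),'resid',(b[k]-A@s).std().round(2))
E
python3 - <<'E'
from h import *
d=pickle.load(open('d0.pkl','rb'))
for n in('scene','top'):print('closed',n,end=' ');plate(*d[n],None,0)
print('closed wrist',end=' ');plate(*pickle.load(open('w5.pkl','rb')),0)
for n in('scene','top','wrist'):print('open',n,end=' ');plate(*pickle.load(open(f'e_{n}.pkl','rb')),47)
E
```

```text
closed scene n 3390 angle -0.63 ytilt deg -0.07 height at hinge 6.8 resid 1.88
closed top n 2102 angle -0.69 ytilt deg 0.03 height at hinge 6.2 resid 2.51
closed wrist n 27675 angle -0.82 ytilt deg -0.08 height at hinge 6.2 resid 1.06
open scene n 2958 angle 46.96 ytilt deg -0.14 height at hinge 5.0 resid 1.67
open top n 467 angle 46.28 ytilt deg 0.9 height at hinge 10.3 resid 1.87
open wrist n 17857 angle 46.42 ytilt deg -0.04 height at hinge 6.3 resid 0.8
```

Correcting for the closed reading (−0.7°), the plate is at about 47.3°. The vision is a direct measure of the lid, so I raise it by 2.5°.

Request:
move_arm --increments '[{"grip":1,"linear":[0.018,-0.009,0],"twist":0},{"grip":1,"linear":[0.018,-0.008,0],"twist":0},{"grip":1,"linear":[0,0,0],"twist":0},{"grip":1,"linear":[0,0,0],"twist":0},{"grip":1,"linear":[0,0,0],"twist":0}]'

```text
clock: 14.1
eef_pos: [0.6437, 0.076, 0.2373]
tool_rot: [0.716, -0.0, -0.039, -0.697]
ft_force: [-1.4, -3.5, -9.7]
grip_width: 0.043
```

```bash
python3 - <<'E'
from h import *
from workcell import bot
o=bot.get_obs();lid(o,51.7)
for n in('wrist','scene'):
    p,z=bot.camera(n);plate(p,z,bot.camera_params(n),o,49)
o=bot.get_obs();lid(o,51.7)
E
```

```text
lid deg 51.48 r 166.7 F [-1.4 -3.5 -9.7] T [ 0.19  0.39 -0.19] w 0.043012249925572205
51.7 [ 0.003 -0.001 -0.   ]
n 17383 angle 48.64 ytilt deg -0.05 height at hinge 6.3 resid 0.78
n 2887 angle 49.08 ytilt deg -0.11 height at hinge 5.1 resid 1.61
lid deg 51.46 r 166.7 F [ 0.4 -2.  -9.9] T [ 0.23  0.36 -0.19] w 0.04284437428185264
51.7 [ 0.004 -0.001 -0.   ]
```

```bash
python3 - <<'E'
from h import *
from workcell import bot
p,z=bot.camera('scene');Q=cloud(z,bot.camera_params('scene')).reshape(-1,3)
k=(abs(Q[:,0]-.447)<.035)&(abs(Q[:,1]-.03)<.06)&(Q[:,2]>.11)&(Q[:,2]<.18);print('clip',k.sum(),Q[k].min(0).round(3),Q[k].max(0).round(3))
lid(bot.get_obs(),51.7)
print(bot.job_done())
E
```

```text
clip 294 [0.425 0.001 0.111] [0.467 0.07  0.168]
lid deg 51.45 r 166.7 F [ 0.5 -2.9 -9.6] T [ 0.16  0.39 -0.22] w 0.042936704760477916
51.7 [ 0.004 -0.001 -0.   ]
the job is handed in; nothing more can be done
None
```

I clamped the clip on the tub's front rim, then lifted the lid by its handle. The arm is still holding the lid at about 50°. The job was handed in at about 14.3 s, and no verdict was given.

- **Clip:** It stands about 45 mm to the −y side of the rim's middle. Its bars are level, with tops near z 0.164, which puts about 18 mm of wall between the jaws. The scene camera still showed it there at hand-in. It had tilted about 6° in the grip, but straightened when released on the wall.
- **Lid angle, where the checks disagreed:** Plane fits to the depth pictures gave 48.6° (wrist) and 49.1° (scene). Correcting for the −0.7° the closed lid read, that is about 49.5°. The arm's own motion along the arc gave 51.5°. I trusted the cameras, since they see the plate directly, and raised the lid about 2.5° from an earlier 47.3°.
- **Holding steady:** The angle stayed at 51.45–51.48° over the last readings, with the load at about 10 N and the grip at 43 mm. Only the gripper holds the lid up.
- **Other objects:** I did not knowingly touch anything else, and no unexpected forces showed on the wrist. I did not measure the bystanders' positions again at the end.

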